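Unclip a battery pack from a light leaning charger and stand it in the tray

ROBOT

A 7-joint arm with a two-finger parallel gripper is mounted at the origin on the work surface. World frame = base frame: x ahead of the robot, y to its left, z up, the work surface at z = 0. Lengths are in m, angles in rad, forces in N, time in s.
With the tool pointing down it reaches from about 0.425 to 0.875 m from the base axis. Payload 4.7 kg.
Tool frame: the origin (TCP) lies where the fingers leave the gripper's body, on its centre line; the fingertips stand 70 mm ahead of it and the grasp point (between the pads) lies 51 mm ahead of it; z points along the fingers, y is the line along which they close (so a half turn about z gives the same grasp; the last joint's range is limited). The gripper opens to 87 mm and grips with 3 to 60 N. Pads are 19 mm wide; open, the fingers measure 117 mm over their backs; the gripper's body (75 mm by 190 mm) begins 51 mm behind the grasp point.
Start: joints at [-1.324, 0.321, -0.07, 1.45, 0.023, 1.371, -0.057], TCP at [0.15, 0.632, 0.292] pointing down, gripper open.
Joint ranges: [-2.86, 2.86], [-0.3, 2.09], [-1.38, 1.24], [0.06, 2.45], [-1.56, 4.7], [0.09, 2.05], [-2.69, 2.69]. Speed limits (rad/s): [2.57, 2.57, 3.14, 3.14, 3.14, 3.14, 3.14].

INTERFACE

Orientations are given as a rotation vector (axis times angle).
In Python, from bench import ctrl gives the robot as it stands.
- The arm moves only by the tool drive_tool, never from a script. Its argument "motion" is a list of rows, each a list of 3 entries, a list of its own where there are three numbers: the shift along the tool's x, y, z in cm, then the turn, a rotation vector about the tool's x, y, z in degrees, then the opening, from -1 (shut) to 1 (fully open). In form: [[[x, y, z], [ax, ay, az], claw], ...]. A call has 1 to 12 rows; each row shifts and turns the commanded pose from where the row before left it, along the tool's axes as they then stand; what a row does not reach is not made up. A row lasts 1/8 s, in which the tool goes at most 62.5 mm and 10.7 degrees, less where a joint would pass 70% of its speed; a pose out of reach is approached as far as the arm can. A call with a gripper value outside its range is refused whole. The fingers move at their own pace and stop on an object; "force" is the grip in N (left out, the last holds). Time passes only in rows, so rows that do not move let the fingers close. It gives the time, the measured TCP pose, the force, the opening and the grip force at its end, in the units of the state.
- ctrl.get_state(): the state, without advancing time (a new reading comes with each control period).
- ctrl.get_image(name): name is "scene" or "top" or "wrist"; returns the picture (384x512x3 uint8, red, green, blue); there is no depth.
- ctrl.calibration(name): a dict with "K" (3x3 intrinsics, pixels), "origin" and "attitude" of the camera in the world; the wrist camera has in their place "tool_from_camera" (4x4, takes a point from camera to tool coordinates, whose origin is the TCP and whose axes are the flange's). Camera axes: x right, y up, looking along -z (the intrinsics and any distortion apply to the point x, -y, -z); pixel columns grow to the right and rows downward; lengths in m; the calibration is good to about 2 mm. The wrist camera is an equidistant fisheye: a pixel r from the principal point sees the ray r / f radians off the axis. A picture is of the moment at which its call begins: read the wrist's pose just before it. calibration takes no time and is no camera call.
- ctrl.close_job(): hands the job in; it is judged then, once.
The state is a dict: "time": time; "joint_positions": joint angles; "qd": joint speeds; "joint_torque": joint torques, N m; "position": TCP position; "tool_rot": TCP orientation; "ft_force": force on the tool from outside, world axes, zero at the start; "torque": the same for the moment, N m; "grip_width": opening from 0.0 (shut) to 1.0 (fully open); "grip_force": force on a finger pad.
Only numpy, scipy, OpenCV 4.12 (cv2) and the standard library are available. Lean on these libraries where they do the work, as an engineer would, in place of code of your own. Each camera call takes 0.05 s, during which the arm holds its last target. There are 200 camera calls.

TASK

The yellow battery pack has finished charging. Squeeze its two red side buttons together to free the latch, draw it straight out of the leaning charging cradle along its slant so that the light cradle neither tips, lifts nor gets dragged along, then set it gently down upright on its foot in the empty half of the red tray and let go. Leave the cradle standing where it is and disturb nothing else.

Things in the scene. Friction and masses are not known exactly. Their poses are not given: they have to be found in the camera images.
- cradle: light loose charging cradle, about 160 g: black base 120 x 100 x 10 mm (x, y, z), origin at the centre of its underside, z up. On it a grey square pocket with blue lips at the rim, leaning 30 deg: its axis, out of the mouth, is (-0.5, 0, 0.866) in the cradle's axes. Pocket 45 mm deep, 1.5 mm play each side; the pack's barbs catch under the lips in its +y and -y walls
- cradle_seat (a point): centre of the pocket's floor, at (20, 0, 28) mm in the cradle's axes; axes of the cradle
- pack_grip (a point): yellow battery pack, 180 to 300 g, 115 mm long: black stem 34 x 36 mm (x, y), 56 mm long, then yellow head 42 x 44 mm, 60 mm long. Point: on its centre line midway between the buttons, 85 mm above the foot. z: foot to head, y: through the two red buttons, each 20 mm wide (x), 26 mm tall (z), 6.5 mm proud of the head (57 mm over both; 44 mm pressed)
- pack_foot (a point): centre of the pack's flat foot (34 x 36 mm), lower end of its centre line; axes of the pack. Seated, it rests on the pocket floor and the head's underside is 10 mm beyond the pocket's rim
- release_l (a joint): travel of the red button on the pack's +y side, m: 0 out (latched), 0.0065 home. Stiff spring: 7 N to start, 23 N to go home, so a light grip leaves it half in and still latched. The barbs are free of the cradle when both buttons are in by about 4 mm or more; they spring out again when let go
- release_r (a joint): the same for the red button on the pack's -y side
- tray: red open tray 130 x 220 x 30 mm (x, y, z), fixed to the bench, walls and floor 4 mm thick, a wall across the middle parts it into two halves, each 122 x 104 mm. Origin: centre of its underside, z up. The +y half is empty, the spent pack stands in the -y half
- tray_empty (a point): centre of the floor of the tray's empty half, 54.5 mm along the tray's +y from its middle, 4 mm above the bench. Axes of the tray
- spent_mid (a point): spent pack with a grey head, same size and shape as the yellow one, standing upright in the other half of the tray; to be left alone. Point at its centre, 57.5 mm above its foot, z up along it
- driver_a: screwdriver with orange handle, 180 mm long, lying between the cradle and the tray; leave alone
- driver_b: screwdriver with red handle, 170 mm long, lying farther back; leave alone
- meter: green hand-held multimeter 92 x 190 x 45 mm lying flat; leave alone. Origin: centre of its underside
- board: green circuit board 100 x 140 x 30 mm; leave alone. Origin: centre of its underside
- spool: metal solder spool 60 mm wide, 50 mm tall, standing; leave alone. Origin: centre of its underside
- flask: small green bottle with white label, 44 mm wide, 110 mm tall, red cap; leave alone. Origin: centre of its underside
Mind the look-alikes: they are no part of the job. Leave any blue or orange look-alike of the part that bears spent_mid alone.

How it is judged:
On the way, in this order (a step that is already met when the one before it is completed fails the run):
1. both side buttons are squeezed in while the pack still sits in the cradle (value of joint each of release_l, release_r above 0.003 m and distance between pack_foot and cradle_seat below 0.012 m), for 0.1 s.
2. the pack is drawn clear of the pocket and the cradle stands upright (distance between pack_foot and cradle_seat above 0.055 m and contact force between pack and cradle below 0.05 N and angle between cradle's own z axis and vertical below 0.05 rad), for 0.2 s.
At the end, for the whole second after the job is handed in: the yellow pack stands upright (within 0.08 rad), at rest, on the floor of the tray's empty half (within 4 mm in height, 52 mm in x and 45 mm in y of site tray_empty); the cradle stands flat (0.04 rad), less than 15 mm from its start; the spent pack stands upright (0.08 rad) (angle between each of pack_grip, spent_mid's own z axis and vertical below 0.08 rad and x of pack_foot in the frame of tray_empty between -0.052 and 0.052 m and y of pack_foot in the frame of tray_empty between -0.045 and 0.045 m and z of pack_foot in the frame of tray_empty between -0.004 and 0.004 m and linear speed of pack below 0.02 m/s and angle between cradle's own z axis and vertical below 0.04 rad and distance of cradle from where it was at the start of the episode below 0.015 m and height (world z) of cradle below 0.004 m); the robot touches nothing.
It fails at once if the cradle is tipped by more than 0.14 rad (8 deg) (angle between cradle's own z axis and vertical above 0.14 rad).
It fails at once if the cradle is lifted by more than 10 mm or dragged by more than 15 mm (height (world z) of cradle above 0.01 m or distance of cradle from where it was at the start of the episode above 0.015 m).
It fails at once if the pack is banged down: more than 45 N between it and the tray (contact force between pack and tray above 45 N).
It fails at once if the spent pack is shifted by more than 20 mm (distance of spent_mid from where it was at the start of the episode above 0.02 m).
It fails at once if another thing on the bench is shifted by more than 25 mm (distance of any of driver_a, driver_b, meter, board, spool, flask from where it was at the start of the episode above 0.025 m).
It also fails if it takes over 48 s, if anything falls off the work surface, if the arm or the gripper's body presses on something with over 40 N, if the wrist force passes 120 N, or if a joint passes its speed limit or range.

## Working session

There is one attempt and no reset: what is moved stays moved. The work goes in short steps, Python scripts to look and compute and a tool call to move; the robot and the scene stay as the last step left them, time stands still between calls to the robot, and variables do not carry over. Pictures are saved under pics/ and viewed, at most 10 in all, crops included, and the job is handed in when it is done.

Besides the shell and the picture viewer there is one more tool, called after "Request:" as name([rows], argument=value, ...), one row to a line, values as JSON. drive_tool: Moves the arm, as the interface text tells. Its arguments: {"type":"object","properties":{"motion":{"type":"array","items":{"type":"array"}},"force":{"type":"number"}},"required":["motion"]}

```bash
mkdir -p pics; ls
python3 - <<'E'
from bench import ctrl
import cv2,numpy as np
print(ctrl.get_state())
for n in("scene","top"):
    im=ctrl.get_image(n); cv2.imwrite(f"pics/{n}0.png",im[...,::-1]); print(n,ctrl.calibration(n))
print(ctrl.calibration("wrist"))
E
```

```text
pics
{'time': 0.0, 'joint_positions': array([-1.32393271,  0.32185263, -0.07009785,  1.45168136,  0.02258822,
        1.37081432, -0.05692769]), 'qd': array([ 2.82719112e-03, -3.25289679e-04,  1.14130052e-04, -1.82053021e-03,
        8.70136654e-05,  7.35408407e-04,  7.55503759e-04]), 'joint_torque': array([-1.41976589e-04, -4.91280019e+01, -4.04051598e-01, -3.12529886e+01,
       -6.39930367e-02,  4.35029995e-02,  1.57211844e-04]), 'position': array([0.14986647, 0.63204689, 0.29113906]), 'tool_rot': array([-3.64761919e-01, -3.12019739e+00,  3.08348867e-03]), 'ft_force': array([-0.0326613 ,  0.67562142, -0.37944152]), 'torque': array([-0.01562272, -0.00860151, -0.00137168]), 'grip_force': 0.0, 'grip_width': 0.9986978946746495}
scene {'K': array([[480.77853107,   0.        , 261.22839734],
       [  0.        , 480.77853107, 189.6556881 ],
       [  0.        ,   0.        ,   1.        ]]), 'origin': array([ 1.41125689, -0.48226328,  0.99109802]), 'attitude': array([0.73160039, 0.43657693, 0.951675  ])}
top {'K': array([[421.92058163,   0.        , 260.17910639],
       [  0.        , 421.92058163, 185.54590651],
       [  0.        ,   0.        ,   1.        ]]), 'origin': array([0.51903399, 0.0146886 , 1.41869848]), 'attitude': array([ 0.05152548, -0.04241474, -1.58552407])}
{'K': array([[297.31863964,   0.        , 255.50816266],
       [  0.        , 297.31863964, 196.88703102],
       [  0.        ,   0.        ,   1.        ]]), 'tool_from_camera': array([[-8.80193869e-04,  9.60475271e-01,  2.78363931e-01,
         7.59234978e-02],
       [ 9.99999415e-01,  6.70516605e-04,  8.48453084e-04,
         3.74994359e-04],
       [ 6.28270568e-04,  2.78364515e-01, -9.60475300e-01,
        -9.23432533e-02],
       [ 0.00000000e+00,  0.00000000e+00,  0.00000000e+00,
         1.00000000e+00]])}
```

View pics/scene0.png

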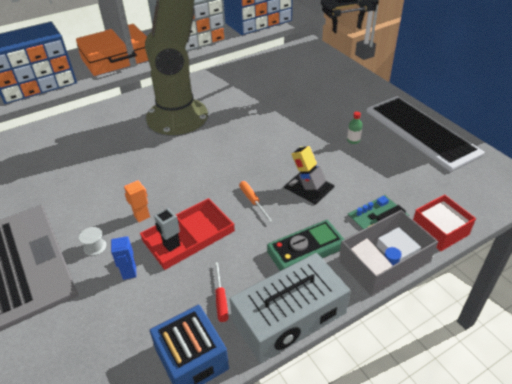

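View pics/top0.png

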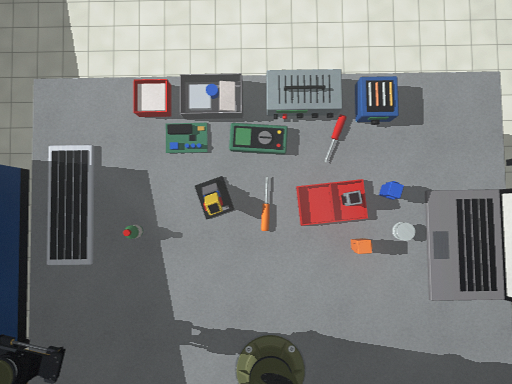

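The scene view shows the pack and cradle at about (308,175) and the tray at (188,233). In the top view the cradle is at (213,198), leaning toward the robot, and the tray is at (332,203) with its empty half on the left (+y). Next I'll measure with masks.

```bash
cat > h.py <<'E'
import cv2,numpy as np
from scipy.spatial.transform import Rotation as R
from bench import ctrl
def cam(n,st=None):
    c=ctrl.calibration(n);K=c["K"]
    if n!="wrist": return K,np.array(c["origin"]),R.from_rotvec(c["attitude"]).as_matrix()
    T=np.eye(4);T[:3,:3]=R.from_rotvec(st["tool_rot"]).as_matrix();T[:3,3]=st["position"]
    T=T@c["tool_from_camera"]; return K,T[:3,3],T[:3,:3]
def ray(n,uv,st=None):
    K,o,A=cam(n,st);u=(uv[0]-K[0,2])/K[0,0];v=(uv[1]-K[1,2])/K[1,1]
    if n=="wrist":
        r=np.hypot(u,v)+1e-12;d=np.array([u/r*np.sin(r),-v/r*np.sin(r),-np.cos(r)])
    else: d=np.array([u,-v,-1.]);d/=np.linalg.norm(d)
    return o,A@d
def plane(n,uv,z,st=None):
    o,d=ray(n,uv,st);return o+d*(z-o[2])/d[2]
def tri(r1,r2):
    (o1,d1),(o2,d2)=r1,r2
    s=np.linalg.lstsq(np.c_[d1,-d2],o2-o1,rcond=None)[0];p,q=o1+s[0]*d1,o2+s[1]*d2
    return (p+q)/2,np.linalg.norm(p-q)
def big(m):
    c=cv2.findContours(m.astype(np.uint8),cv2.RETR_EXTERNAL,cv2.CHAIN_APPROX_NONE)[0]
    return max(c,key=cv2.contourArea)
def hsv(im): return cv2.split(cv2.cvtColor(im,cv2.COLOR_RGB2HSV))
def cen(c):
    m=cv2.moments(c);return m["m10"]/m["m00"],m["m01"]/m["m00"]
E
python3 - <<'E'
from h import *
ims={n:cv2.imread(f"pics/{n}0.png")[...,::-1].copy() for n in("top","scene")}
p={}
for n,im in ims.items():
    h,s,v=hsv(im); c=big((h>20)&(h<35)&(s>130)&(v>100)); p[n]=cen(c); print(n,p[n],cv2.contourArea(c))
print("yellow",tri(ray("top",p["top"]),ray("scene",p["scene"])))
h,s,v=hsv(ims["top"])
m=((h<8)|(h>172))&(s>140)&(v>80); m[:,:290]=0;m[:160]=0
c=big(m); b=cv2.boxPoints(cv2.minAreaRect(c));print([plane("top",q,.03).round(3) for q in b])
m=(v<60);m[:170]=0;m[225:]=0;m[:,:190]=0;m[:,240:]=0
c=big(m); b=cv2.boxPoints(cv2.minAreaRect(c));print("base",b,[plane("top",q,.01).round(3) for q in b])
a=cv2.resize(ims["top"][170:230,180:290],None,fx=7,fy=7,interpolation=2)[:,:400]
bb=cv2.resize(ims["scene"][140:205,280:340],None,fx=6.46,fy=6.46,interpolation=2)[:420]
hh=min(len(a),len(bb));cv2.imwrite("pics/crop.png",np.hstack([a[:hh],bb[:hh]])[...,::-1])
E
```

```text
top (212.35604542418167, 203.5931863727455) 249.5
scene (305.5356703567035, 158.6371463714637) 271.0
yellow (array([0.54448492, 0.1735339 , 0.09749661]), np.float64(0.0028179880368253345))
[array([ 0.598, -0.096,  0.03 ]), array([ 0.62 , -0.317,  0.03 ]), array([ 0.491, -0.327,  0.03 ]), array([ 0.47 , -0.108,  0.03 ])]
base [[194.58798 185.39423]
 [221.93765 175.82184]
 [233.58353 209.09576]
 [206.23386 218.66815]] [array([0.607, 0.242, 0.01 ]), array([0.638, 0.15 , 0.01 ]), array([0.526, 0.112, 0.01 ]), array([0.495, 0.204, 0.01 ])]
```

View pics/crop.png

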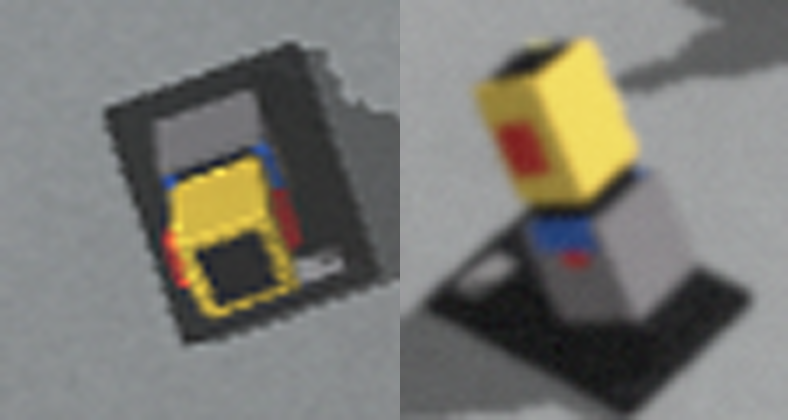

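The crop shows the base, the pocket with blue lips, the yellow head with black top and the red buttons at its ±y sides. Sizes check out (base 118x97 mm, tray 222x129 mm), and the yaw is about 18.8°. Next is the approach to a standoff along the pack axis.

```bash
cat >> h.py <<'E'
def plan(P,M,N,pos=None,rot=None,lin=True):
    """rows (cm, deg in tool axes) to pose P,M"""
    s=ctrl.get_state();p=s["position"] if pos is None else pos;A=R.from_rotvec(s["tool_rot"]).as_matrix() if rot is None else rot
    w=R.from_matrix(A.T@M).as_rotvec();B=A
    print("total deg",np.degrees(w).round(1),"mm",np.linalg.norm(P-p)*1e3)
    for i in range(N):
        print((B.T@(P-p)/N*100).round(2).tolist(),np.degrees(w/N).round(2).tolist());B=B@R.from_rotvec(w/N).as_matrix()
def grasp(yaw,lean=30):
    x=np.array([np.cos(yaw),np.sin(yaw),0]);y=np.array([-np.sin(yaw),np.cos(yaw),0]);l=np.radians(lean)
    z=np.sin(l)*x-np.cos(l)*np.array([0,0,1]);return np.c_[np.cross(y,z),y,z]
E
python3 - <<'E'
from h import *
M=grasp(np.radians(18.8));g=np.array([.545,.171,.1016])
plan(g-.151*M[:,2],M,12)
E
```

```text
total deg [ -8.5 -29.2 -31.4] mm 586.3783336286568
[-3.56, -3.31, 0.5] [-0.71, -2.44, -2.61]
[-3.38, -3.48, 0.6] [-0.71, -2.44, -2.61]
[-3.19, -3.64, 0.7] [-0.71, -2.44, -2.61]
[-2.99, -3.79, 0.78] [-0.71, -2.44, -2.61]
[-2.78, -3.93, 0.86] [-0.71, -2.44, -2.61]
[-2.56, -4.06, 0.92] [-0.71, -2.44, -2.61]
[-2.33, -4.18, 0.97] [-0.71, -2.44, -2.61]
[-2.09, -4.3, 1.02] [-0.71, -2.44, -2.61]
[-1.85, -4.4, 1.05] [-0.71, -2.44, -2.61]
[-1.6, -4.49, 1.06] [-0.71, -2.44, -2.61]
[-1.35, -4.57, 1.07] [-0.71, -2.44, -2.61]
[-1.09, -4.64, 1.07] [-0.71, -2.44, -2.61]
```

Request:
drive_tool([
  [[-3.56,-3.31,0.5],[-0.7,-2.4,-2.6],1],
  [[-3.38,-3.48,0.6],[-0.7,-2.4,-2.6],1],
  [[-3.19,-3.64,0.7],[-0.7,-2.4,-2.6],1],
  [[-2.99,-3.79,0.78],[-0.7,-2.4,-2.6],1],
  [[-2.78,-3.93,0.86],[-0.7,-2.4,-2.6],1],
  [[-2.56,-4.06,0.92],[-0.7,-2.4,-2.6],1],
  [[-2.33,-4.18,0.97],[-0.7,-2.4,-2.6],1],
  [[-2.09,-4.3,1.0],[-0.7,-2.4,-2.6],1],
  [[-1.85,-4.4,1.0],[-0.7,-2.4,-2.6],1],
  [[-1.6,-4.5,1.0],[-0.7,-2.4,-2.6],1],
  [[-1.35,-4.6,1.0],[-0.7,-2.4,-2.6],1],
  [[-1.1,-4.6,1.0],[-0.7,-2.4,-2.6],1],
])

```text
time: 1.6
position: [0.4721, 0.145, 0.2341]
tool_rot: [-0.427, 2.593, 0.116]
ft_force: [0.4, 1.1, -0.7]
grip_width: 1.004
grip_force: 0.0
```

Request:
drive_tool([
  [[0,0,0],[0,0,0],1],
  [[0,0,0],[0,0,0],1],
])

```text
time: 1.85
position: [0.4715, 0.1465, 0.234]
tool_rot: [-0.424, 2.596, 0.116]
ft_force: [0.8, 0.5, 0.3]
grip_width: 1.002
grip_force: 0.0
```

Run:
```python
from h import *
s=ctrl.get_state();im=ctrl.get_image("wrist");cv2.imwrite("pics/w1.png",im[...,::-1])
np.save("s1.npy",s,allow_pickle=True)
print(s["time"],s["position"],s["ft_force"],R.from_rotvec(s["tool_rot"]).as_matrix())
M=grasp(np.radians(18.8));g=np.array([.545,.171,.1016])
plan(g-.151*M[:,2],M,1)
```

```text
1.85 [0.47146707 0.14653748 0.2340408 ] [0.77470839 0.45836772 0.25249754] [[-0.82476459 -0.31871353  0.46710284]
 [-0.27574407  0.94784621  0.15985233]
 [-0.49368875  0.0030397  -0.86963336]]
total deg [ 0.1 -0.4 -0.2] mm 2.9322329015665205
[-0.07, -0.14, 0.25] [0.08, -0.4, -0.17]
```

View pics/w1.png

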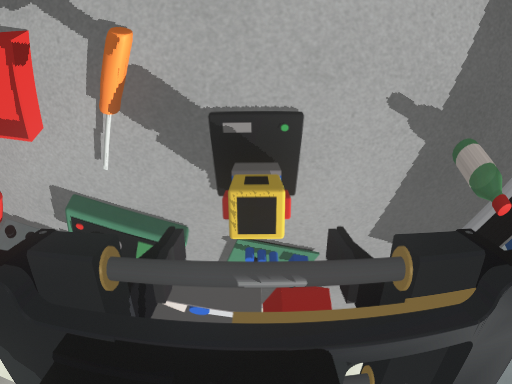

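The close view shows the head's black inset top centred at about (256,216), with buttons at (226,205) and (288,205), symmetric between the fingers. I'll measure the offset in tool axes.

Run:
```python
from h import *
s=np.load("s1.npy",allow_pickle=True).item();im=cv2.imread("pics/w1.png")[...,::-1].copy()
h,s_,v=hsv(im);A=R.from_rotvec(s["tool_rot"]).as_matrix()
def tool(uv,z):
    o,d=ray("wrist",uv,s);o=A.T@(o-s["position"]);d=A.T@d;return (o+d*(z-o[2])/d[2]).round(4)
sub=np.zeros_like(v,bool);sub[165:245,215:300]=1
y=sub&(h>18)&(h<36)&(s_>120)&(v>80);cy=big(y);print("yellow bbox",cv2.boundingRect(cy))
f=np.zeros_like(v);cv2.drawContours(f,[cv2.convexHull(cy)],-1,1,-1)
c=big((f>0)&(v<70)&(np.arange(384)[:,None]>192));r=cv2.minAreaRect(c);print("inset",r,tool(r[0],.121),[tool(q,.121) for q in cv2.boxPoints(r)])
row=y[225:235].any(0).nonzero()[0];print("top y edges",row.min(),row.max(),tool((row.min(),230),.121),tool((row.max()+1,230),.121))
col=y[:,250:265].any(1).nonzero()[0];print("far x edge",tool((257,col.max()+1),.121))
rd=sub&((h<8)|(h>172))&(s_>130)&(v>60)
for sl in(slice(0,257),slice(257,512)):
    m=np.zeros_like(rd);m[:,sl]=rd[:,sl];c=big(m);print("red",cv2.boundingRect(c),cen(c),tool(cen(c),.151))
# base corners
b=np.zeros_like(rd);b[105:200,200:310]=1;c=big(b&(v<60));print("base",cv2.boundingRect(c))
for q in((209,112.5),(303,112.5)):print(plane("wrist",q,.01,s).round(4))
```

```text
yellow bbox (228, 175, 57, 65)
inset ((256.0, 215.5), (35.0, 38.0), 90.0) [-0.0005  0.0003  0.121 ] [array([ 0.0133, -0.014 ,  0.121 ]), array([0.0133, 0.0145, 0.121 ]), array([-0.0151,  0.0151,  0.121 ]), array([-0.0151, -0.0145,  0.121 ])]
top y edges 230 283 [-0.0126 -0.0199  0.121 ] [-0.0126  0.022   0.121 ]
far x edge [-0.021   0.0011  0.121 ]
red (223, 190, 5, 29) (225.1483333333333, 204.76666666666665) [-0.0015 -0.0263  0.151 ]
red (285, 190, 6, 29) (287.4366812227074, 205.6754002911208) [-0.0024  0.0274  0.151 ]
base (209, 111, 94, 84)
[0.5227 0.1141 0.01  ]
[0.4922 0.2053 0.01  ]
```

Aligned to within 1 mm. I'll advance 10 cm along the axis.

Request:
drive_tool([
  [[0,0.05,1.25],[0,0,0],1],
  [[0,0,1.25],[0,0,0],1],
  [[-0.05,0,1.25],[0,0,0],1],
  [[0,0,1.25],[0,0,0],1],
  [[0,0,1.25],[0,0,0],1],
  [[0,0,1.25],[0,0,0],1],
  [[0,0,1.25],[0,0,0],1],
  [[0,0,1.25],[0,0,0],1],
  [[0,0,0],[0,0,0],1],
  [[0,0,0],[0,0,0],1],
], force=40)

```text
time: 3.15
position: [0.5189, 0.163, 0.1477]
tool_rot: [-0.425, 2.595, 0.116]
ft_force: [0.4, 0.1, -0.7]
grip_width: 1.001
grip_force: 0.0
```

Run:
```python
from h import *
s=ctrl.get_state();im=ctrl.get_image("wrist")
cv2.imwrite("pics/w2.png",im[...,::-1]);np.save("s2.npy",s,allow_pickle=True)
A=R.from_rotvec(s["tool_rot"]).as_matrix();print(s["position"]+.051*A[:,2],A.round(3),s["ft_force"])
```

```text
[0.5427962  0.17119178 0.10338243] [[-0.824 -0.319  0.468]
 [-0.276  0.948  0.16 ]
 [-0.494  0.003 -0.869]] [ 0.42289876  0.1118115  -0.66082625]
```

View pics/w2.png

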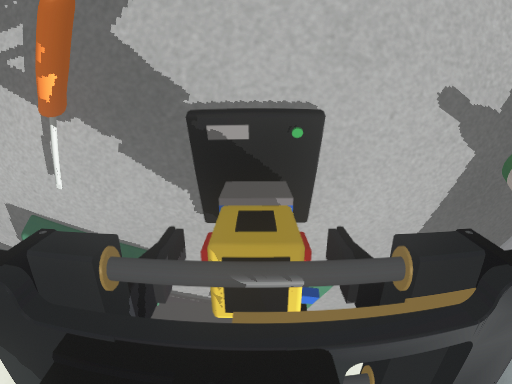

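The buttons at (206,250) and (306,250) are centred between the fingers at (180,250) and (331,250). Now I'll squeeze.

Request:
drive_tool([
  [[0,0,0],[0,0,0],0.3],
  [[0,0,0],[0,0,0],0.2],
  [[0,0,0],[0,0,0],0],
  [[0,0,0],[0,0,0],-0.2],
  [[0,0,0],[0,0,0],-0.5],
  [[0,0,0],[0,0,0],-1],
  [[0,0,0],[0,0,0],-1],
  [[0,0,0],[0,0,0],-1],
], force=42)

```text
time: 4.2
position: [0.5188, 0.163, 0.1479]
tool_rot: [-0.425, 2.595, 0.116]
ft_force: [-4.5, -1.2, 5.5]
grip_width: 0.503
grip_force: 42.0
```

Both buttons are home (44 mm). I'll draw slowly along the axis.

Request:
drive_tool([
  [[0,0,-0.2],[0,0,0],-1],
  [[0,0,-0.2],[0,0,0],-1],
  [[0,0,-0.3],[0,0,0],-1],
  [[0,0,-0.3],[0,0,0],-1],
  [[0,0,0],[0,0,0],-1],
  [[0,0,0],[0,0,0],-1],
])

```text
time: 4.95
position: [0.514, 0.1613, 0.1562]
tool_rot: [-0.425, 2.595, 0.116]
ft_force: [-0.2, 1.2, -1.4]
grip_width: 0.503
grip_force: 42.0
```

Run:
```python
from h import *
s=ctrl.get_state();im=ctrl.get_image("wrist");sc=ctrl.get_image("scene")
print(s["ft_force"],R.from_rotvec(s["tool_rot"]).as_matrix().T@s["ft_force"])
a=cv2.resize(im[90:330,140:380],(400,400));b=cv2.resize(sc[120:215,265:360],(400,400),interpolation=2)
cv2.imwrite("pics/d1.png",np.hstack([a,b])[...,::-1])
h,S,v=hsv(im);b=np.zeros_like(v,bool);b[100:200,180:340]=1;print(cv2.boundingRect(big(b&(v<60))))
```

```text
[-0.20861808  1.20070628 -1.35863878] [0.51136978 1.20088222 1.2757348 ]
(189, 108, 133, 92)
```

View pics/d1.png

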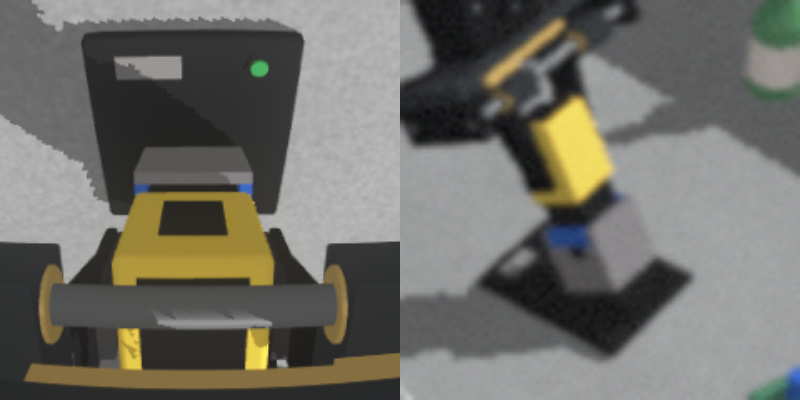

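The pack slides out (stem exposed, barb gone from the lip), the cradle is flat and the forces are small. I'll keep drawing straight out.

Request:
drive_tool([
  [[0,0,-0.4],[0,0,0],-1],
  [[0,0,-0.4],[0,0,0],-1],
  [[0,0,-0.4],[0,0,0],-1],
  [[0,0,-0.4],[0,0,0],-1],
  [[0,0,-0.4],[0,0,0],-1],
  [[0,0,-0.4],[0,0,0],-1],
  [[0,0,0],[0,0,0],-1],
])

```text
time: 5.92
position: [0.503, 0.1576, 0.1775]
tool_rot: [-0.424, 2.594, 0.116]
ft_force: [-0.1, 0.3, -2.5]
grip_width: 0.501
grip_force: 42.0
```

Request:
drive_tool([
  [[0,0,-0.4],[0,0,0],-1],
  [[0,0,-0.4],[0,0,0],-1],
  [[0,0,-0.4],[0,0,0],-1],
  [[0,0,-0.4],[0,0,0],-1],
  [[0,0,-0.5],[0,0,0],-1],
  [[0,0,-0.5],[0,0,0],-1],
  [[0,0,-0.8],[0,0,0],-1],
  [[0,0,-0.8],[0,0,0],-1],
  [[0,0,0],[0,0,0],-1],
  [[0,0,0],[0,0,0],-1],
  [[0,0,0],[0,0,0],-1],
])

```text
time: 7.3
position: [0.4832, 0.1508, 0.2133]
tool_rot: [-0.425, 2.595, 0.116]
ft_force: [-0.1, 0.8, -2.9]
grip_width: 0.503
grip_force: 42.0
```

Run:
```python
from h import *
s=ctrl.get_state();im=ctrl.get_image("wrist");sc=ctrl.get_image("scene")
print(s["time"],s["position"],s["ft_force"])
a=cv2.resize(im[90:330,140:380],(400,400));b=cv2.resize(sc[100:220,250:370],(400,400),interpolation=2)
cv2.imwrite("pics/d2.png",np.hstack([a,b])[...,::-1])
h,S,v=hsv(im);A=R.from_rotvec(s["tool_rot"]).as_matrix()
# carry pose: lift first in world, then above tray
ty=np.radians(5.6);e=np.array([.5395,-.158]);
M=grasp(ty,0);P=np.r_[e,.004+.085+.051+.08]
print("lift tool axes, 6cm:",(A.T@[0,0,6.]).round(2))
plan(P,M,12,pos=s["position"]+[0,0,.06],rot=A)
```

```text
7.3 [0.48318452 0.15076074 0.21331535] [-0.10946977  0.78270977 -2.93209621]
lift tool axes, 6cm: [-2.96  0.02 -5.22]
total deg [ 3.5 29.4 12.7] mm 318.35067923705645
[0.54, -2.59, 0.19] [0.29, 2.45, 1.06]
[0.49, -2.6, 0.23] [0.29, 2.45, 1.06]
[0.43, -2.6, 0.26] [0.29, 2.45, 1.06]
[0.37, -2.61, 0.29] [0.29, 2.45, 1.06]
[0.31, -2.62, 0.32] [0.29, 2.45, 1.06]
[0.24, -2.62, 0.35] [0.29, 2.45, 1.06]
[0.18, -2.62, 0.37] [0.29, 2.45, 1.06]
[0.12, -2.62, 0.39] [0.29, 2.45, 1.06]
[0.05, -2.62, 0.41] [0.29, 2.45, 1.06]
[-0.02, -2.62, 0.42] [0.29, 2.45, 1.06]
[-0.08, -2.62, 0.43] [0.29, 2.45, 1.06]
[-0.15, -2.61, 0.44] [0.29, 2.45, 1.06]
```

View pics/d2.png

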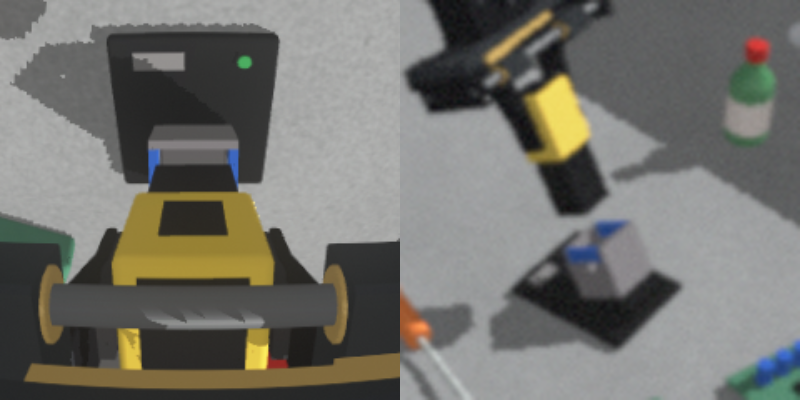

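The pack is clear of the pocket and the cradle stands flat. I'll lift, carry it to above the empty half (aiming 1 cm away from the divider) and turn it upright.

Request:
drive_tool([
  [[-1,0,-1.75],[0,0,0],-1],
  [[-1,0,-1.75],[0,0,0],-1],
  [[-1,0,-1.75],[0,0,0],-1],
  [[0,0,0],[0,0,0],-1],
])

```text
time: 7.9
position: [0.4844, 0.151, 0.2759]
tool_rot: [-0.424, 2.591, 0.117]
ft_force: [0.1, 0.1, -1.6]
grip_width: 0.501
grip_force: 42.0
```

Request:
drive_tool([
  [[0.54,-2.5,0.19],[0.3,2.45,1.05],-1],
  [[0.49,-2.5,0.23],[0.3,2.45,1.05],-1],
  [[0.43,-2.5,0.26],[0.3,2.45,1.05],-1],
  [[0.37,-2.5,0.29],[0.3,2.45,1.05],-1],
  [[0.31,-2.55,0.32],[0.3,2.45,1.05],-1],
  [[0.24,-2.55,0.35],[0.3,2.45,1.05],-1],
  [[0.18,-2.55,0.37],[0.3,2.45,1.05],-1],
  [[0.12,-2.55,0.39],[0.3,2.45,1.05],-1],
  [[0.05,-2.55,0.41],[0.3,2.45,1.05],-1],
  [[0,-2.55,0.42],[0.3,2.45,1.05],-1],
  [[-0.1,-2.55,0.43],[0.3,2.45,1.05],-1],
  [[-0.15,-2.55,0.44],[0.3,2.45,1.05],-1],
])

```text
time: 9.4
position: [0.5377, -0.1496, 0.2197]
tool_rot: [0.154, -3.137, 0.004]
ft_force: [-0.1, -0.4, -3.0]
grip_width: 0.508
grip_force: 42.0
```

Request:
drive_tool([
  [[0,0,0],[0,0,0],-1],
  [[0,0,0],[0,0,0],-1],
  [[0,0,0],[0,0,0],-1],
])

```text
time: 9.78
position: [0.5377, -0.1478, 0.2208]
tool_rot: [-0.157, 3.136, -0.001]
ft_force: [1.0, 0.7, -2.0]
grip_width: 0.503
grip_force: 42.0
```

Run:
```python
from h import *
s=ctrl.get_state();im=ctrl.get_image("wrist");sc=ctrl.get_image("scene")
print(s["time"],s["position"],s["ft_force"])
a=cv2.resize(im,(480,360));b=cv2.resize(sc[120:270,100:233],(320,360),interpolation=2)
cv2.imwrite("pics/t1.png",np.hstack([a,b])[...,::-1]);np.save("s3.npy",s,allow_pickle=True)
cv2.imwrite("pics/t1w.png",im[...,::-1])
ty=np.radians(5.6);e=np.array([.5385,-.148]);
plan(np.r_[e,.22],grasp(ty,0),1)
```

```text
9.775 [ 0.5376524  -0.14779798  0.22084816] [ 0.97235162  0.71965237 -1.97312542]
total deg [-0.1  0.1  0.1] mm 1.3736046034193334
[-0.07, -0.01, 0.12] [-0.07, 0.13, 0.14]
```

View pics/t1.png

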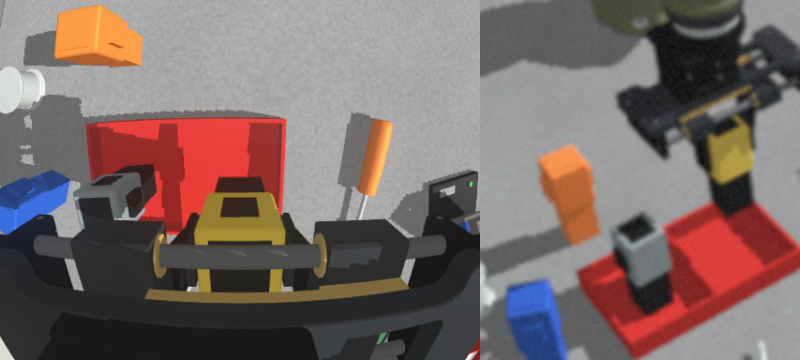

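The pack hangs upright over the empty (+y) half. The tray's near rim corners are at about (96,128) and (304,126) in the full image; I'll check them against the estimate.

Run:
```python
from h import *
s=np.load("s3.npy",allow_pickle=True).item()
im=cv2.imread("pics/t1w.png")[...,::-1].copy();h,S,v=hsv(im)
m=((h<8)|(h>172))&(S>140)&(v>60);m[:110]=0;m[250:]=0;m[:,:80]=0;m[:,330:]=0
c=big(m)[:,0];l=c[(c[:,0]+c[:,1]).argmin()];r=c[(c[:,0]-c[:,1]).argmax()]
L,Rr=plane("wrist",l,.03,s),plane("wrist",r,.03,s);print(l,r,L,Rr,np.linalg.norm(L-Rr))
yv=(Rr-L)/np.linalg.norm(Rr-L);xv=np.array([yv[1],-yv[0],0]);mid=(L+Rr)/2+.065*xv
print("yaw",np.degrees(np.arctan2(-yv[0],yv[1])),"empty",mid+.0545*yv)
```

```text
[ 92 133] [304 128] [ 0.49166709 -0.32546829  0.03      ] [ 0.47154482 -0.10818486  0.03      ] 0.21821318767632394
yaw 5.290978624970147 empty [ 0.54130335 -0.15656489  0.03      ]
```

Consistent. I'll lower 7 cm, then creep.

Request:
drive_tool([
  [[0,0,1],[0,0,0],-1],
  [[0,0,1],[0,0,0],-1],
  [[0,0,1],[0,0,0],-1],
  [[0,0,1],[0,0,0],-1],
  [[0,0,1],[0,0,0],-1],
  [[0,0,1],[0,0,0],-1],
  [[0,0,0.6],[0,0,0],-1],
  [[0,0,0.3],[0,0,0],-1],
  [[0,0,0],[0,0,0],-1],
  [[0,0,0],[0,0,0],-1],
  [[0,0,0],[0,0,0],-1],
])

```text
time: 11.25
position: [0.5381, -0.149, 0.1524]
tool_rot: [-0.155, 3.135, -0.003]
ft_force: [0.6, -0.3, -2.3]
grip_width: 0.507
grip_force: 42.0
```

Request:
drive_tool([
  [[0,0,0.2],[0,0,0],-1],
  [[0,0,0.1],[0,0,0],-1],
  [[0,0,0.1],[0,0,0],-1],
  [[0,0,0.1],[0,0,0],-1],
  [[0,0,0],[0,0,0],-1],
  [[0,0,0],[0,0,0],-1],
])

```text
time: 12.0
position: [0.5379, -0.149, 0.1471]
tool_rot: [-0.155, 3.136, -0.003]
ft_force: [0.1, 0.1, -2.4]
grip_width: 0.501
grip_force: 42.0
```

Request:
drive_tool([
  [[0,0,0.1],[0,0,0],-1],
  [[0,0,0.1],[0,0,0],-1],
  [[0,0,0.1],[0,0,0],-1],
  [[0,0,0],[0,0,0],-1],
  [[0,0,0],[0,0,0],-1],
])

```text
time: 12.62
position: [0.5379, -0.149, 0.1441]
tool_rot: [-0.155, 3.136, -0.003]
ft_force: [-0.4, -0.9, -2.1]
grip_width: 0.5
grip_force: 42.0
```

Request:
drive_tool([
  [[0,0,0.1],[0,0,0],-1],
  [[0,0,0],[0,0,0],-1],
  [[0,0,0],[0,0,0],-1],
])

```text
time: 13.0
position: [0.5381, -0.149, 0.1434]
tool_rot: [-0.155, 3.136, -0.002]
ft_force: [0.1, -0.1, 0.2]
grip_width: 0.502
grip_force: 42.0
```

Request:
drive_tool([
  [[0,0,0.1],[0,0,0],-1],
  [[0,0,0],[0,0,0],-1],
  [[0,0,0],[0,0,0],-1],
])

```text
time: 13.38
position: [0.5382, -0.1491, 0.1433]
tool_rot: [-0.155, 3.136, -0.002]
ft_force: [-3.3, 1.0, 7.9]
grip_width: 0.504
grip_force: 42.0
```

Contact with the floor at 8 N. I'll relax slightly and release.

Request:
drive_tool([
  [[0,0,-0.07],[0,0,0],-1],
  [[0,0,0],[0,0,0],-1],
  [[0,0,0],[0,0,0],0.05],
  [[0,0,0],[0,0,0],0.15],
  [[0,0,0],[0,0,0],0.25],
  [[0,0,0],[0,0,0],0.35],
  [[0,0,0],[0,0,0],0.5],
  [[0,0,0],[0,0,0],0.7],
  [[0,0,0],[0,0,0],0.7],
  [[0,0,0],[0,0,0],0.7],
])

```text
time: 14.62
position: [0.5378, -0.1489, 0.1426]
tool_rot: [-0.155, 3.136, -0.003]
ft_force: [-0.8, 1.0, 0.1]
grip_width: 0.846
grip_force: 0.0
```

Request:
drive_tool([
  [[0,0,-0.5],[0,0,0],0.7],
  [[0,0,-1],[0,0,0],0.7],
  [[0,0,-1.5],[0,0,0],0.7],
  [[0,0,-2],[0,0,0],0.7],
  [[0,0,-2],[0,0,0],0.7],
  [[0,0,-2],[0,0,0],0.7],
  [[0,0,-2],[0,0,0],0.7],
  [[0,0,0],[0,0,0],0.7],
  [[0,0,0],[0,0,0],0.7],
  [[0,0,0],[0,0,0],0.7],
])

```text
time: 15.88
position: [0.5372, -0.1487, 0.2519]
tool_rot: [-0.155, 3.138, -0.002]
ft_force: [0.1, -0.4, 0.2]
grip_width: 0.851
grip_force: 0.0
```

Run:
```python
from h import *
s=ctrl.get_state();im=ctrl.get_image("wrist");sc=ctrl.get_image("scene");t=ctrl.get_image("top")
print(s["time"],s["position"],s["ft_force"],s["grip_width"])
a=cv2.resize(im,(400,300));b=cv2.resize(sc[120:270,100:350],(400,300),interpolation=2)
cv2.imwrite("pics/f.png",np.hstack([a,b])[...,::-1])
h,S,v=hsv(t);m=(v<60);m[:170]=0;m[225:]=0;m[:,:190]=0;m[:,240:]=0
print("base",cv2.boxPoints(cv2.minAreaRect(big(m))))
```

```text
15.875 [ 0.53722228 -0.14865765  0.25190408] [ 0.1032724  -0.36175217  0.16712572] 0.8514174499467502
base [[194.69711 185.70601]
 [222.00223 176.14922]
 [233.6325  209.37862]
 [206.3274  218.93541]]
```

View pics/f.png

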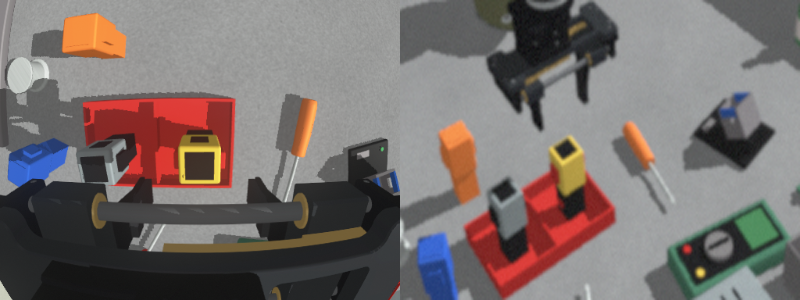

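The yellow pack stands upright in the tray's empty half, at about (570,180) in the right-hand picture. The cradle has moved less than 1 px and the gripper is clear.

```bash
python3 -c "from bench import ctrl;print(ctrl.close_job())"
```

```text
the job is handed in; nothing more can be done
None
```

I handed the job in at about 16 s: the yellow pack stands upright in the tray's empty half with the gripper clear, and the cradle is still flat and has not visibly moved (the hand-in call returned no verdict).

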